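# Empty the lancet tray into the sharps container and snap its lid shut

## Task

Get rid of the spent lancets: the tray's handle is boxed in by the tube rack and the bottles, so lift the tray out level by the outside of its side walls and set it down in the clear with the lancets still on it. Then take it by its handle and tip all three lancets out through its open end into the nearer sharps container, and stand the empty tray flat on the bench again. Finally swing the container's lid over and press its front edge down until the catch clicks and it stays shut; keep the fingers off the lancets, tip the tray only by its handle, and leave the rack, the bottles and the other things standing where they are.

Things in the scene. Friction and masses are not known exactly. Their poses are not given: they have to be found in the camera images.
- tray_center (a point): Dark steel tray: pan 100 long (x) x 64 wide (y) x 26 mm high, walls and floor 3 mm; walls at the back (+x) and both sides, open at the front (-x). Sides parallel from x = -18 to +50 mm, then narrowing to a mouth 48 mm wide outside. Point: pan centre, 13 mm above the underside; z up. Tray 0.12 kg, centre of mass 31 mm behind (+x of) this point.
- tray_mouth (a point): Middle of the tray's open front edge, on the floor's upper face; same axes as tray_center, at [-50, 0, -10] mm from it. Lancets start to slide out when the tray leans 20 to 35 degrees nose down; lean it about 50 degrees to empty it.
- tray_grip (a point): Middle of the tray's black handle: a bar 92 mm long (x), 14 mm wide (y), 16 mm high, level, its middle 26 mm above the tray's underside and 108 mm behind (+x of) the pan's centre; same axes as the tray.
- tray_handle: The handle with its 20 mm steel neck, fixed to the tray; origin and axes those of the tray's underside centre (13 mm below tray_center).
- lancet_1_mid (a point): Spent safety lancet, white plastic stick 10 x 30 x 9 mm (its y is the length), 10 g, lying on the tray roughly crosswise. Point: its middle.
- lancet_2_mid (a point): A second lancet, alike.
- lancet_3_mid (a point): A third lancet, alike.
- sharps: Sharps container, yellow with a red top, fixed to the bench, 94 x 118 x 152 mm (x, y, z); not the one at the far right end of the bench. Origin: centre of its underside; its front faces its own -x. Inside there is room for 60 x 80 mm.
- mouth (a point): Centre of the container's rectangular mouth, in its top face, 145.5 mm above the bench: 50 mm (container's x) by 64 mm (y); axes those of sharps.
- lid_hinge (a point): Middle of the lid's hinge line, 34 mm behind the container's middle (its +x), 148.5 mm above the bench; the line runs along the container's y.
- sharps_lid (a joint): Lid angle, rad: 0 shut, positive open; starts 1.65 to 2.05, leaning back. Flat lid 66 x 74 x 4 mm, stays about where it is left. Laid down unpressed it stops ajar at about 0.2, where a sprung roller under its front meets a bead at the mouth; pressed less than about 8 N at its free edge it springs back up, with more it snaps past and stays at 0. Reading noise about 0.02.
- lid_edge (a point): Middle of the tab at the lid's free edge, on the lid's outer (upper when shut) face, 70 mm from the hinge line; turns with the lid. With the lid shut it lies 150 mm above the bench, at the container's x = -36 mm, y = 0.
- rack_mid (a point): Bystander: orange tube rack holding five capped tubes, 52 (its x) x 150 (y) x 70 mm, tubes to 92 mm; it stands along one side of the tray's handle, 11 to 14 mm from it. Point: centre, 35 mm up.
- flask_1_mid (a point): Bystander: culture bottle, 34 mm across, 117 mm high, standing on the other side of the handle, 11 to 16 mm from it. Point: half-way up.
- flask_2_mid (a point): Bystander: a second such bottle, farther along the handle. Point: half-way up.
- cup_mid (a point): Bystander: specimen cup, 65 mm across, 67 mm high, behind the sharps container. Point: half-way up.
- counter_mid (a point): Bystander: hand tally counter lying on the bench, 56 x 67 x 21 mm. Point: its middle.
- marker_mid (a point): Bystander: marker pen lying in front of the sharps container, 17 x 135 x 16 mm (its y is the length). Point: its middle.
- dish_mid (a point): Bystander: petri dish, 91 mm across, 15 mm high. Point: its middle.
- lancet_1: Lancet 1, its own frame; origin at the middle of its underside.
- lancet_2: Lancet 2, its own frame; origin at the middle of its underside.
- lancet_3: Lancet 3, its own frame; origin at the middle of its underside.

How it is judged:
By the outcome, as a careful person would: the job done as asked, in the order asked, and still so for the second after the job is handed in, with the robot touching nothing.
It also fails if it takes over 66 s, if anything falls off the work surface, if the arm or the gripper's body presses on something with over 40 N, if the wrist force passes 120 N, or if a joint passes its speed limit or range.

## Robot

A 6-joint arm with a two-finger parallel gripper is mounted at the origin on a cart in front of the work surface, level with it; the furniture and walls round the work are solid. World frame = base frame: x ahead of the robot, y to its left, z up, the work surface at z = 0. Lengths are in mm, angles in rad, forces in N, time in s.
With the tool pointing down it reaches from about 275 to 850 mm from the base axis. Payload 5.2 kg.
Tool frame: the origin (TCP) lies midway between the tips of the shut fingers; the grasp point (between the pads) lies 19 mm behind it; z points along the fingers, x is the direction in which the jaws open and shut, and the axes are right-handed (so a half turn about z gives the same grasp; the last joint's range is limited). The gripper opens to 85 mm and grips with 20 to 120 N. Pads are 22 mm wide; open, the fingers measure 114 mm over their backs; the gripper's body (76 mm by 85 mm) begins 54 mm behind the grasp point. The pads swing forward as they close: fully open they stand 13 mm farther back than shut.
Start: joints at [-1.47, 0.259, 1.535, -0, 1.348, -0.203], TCP at [164.553, -524.812, 231.31] pointing down, gripper open.
Joint ranges: [-3.14, 3.14], [-0.91, 2.08], [0.19, 2.58], [-1.22, 4.36], [0.22, 2.71], [-3.12, 3.12]. Speed limits (rad/s): [2.57, 2.57, 3.14, 3.14, 3.14, 3.14].

## Interface

Orientations are given as a 3x3 rotation matrix whose columns are the frame's x, y, z axes.
In Python, from cell import bot gives the robot as it stands.
- The arm moves only by the tool carry_out, never from a script. Its argument "steps" is a list that holds one entry, the list of rows, each a list of 7 numbers: the shift along the world's x, y, z in m, then the turn, a rotation vector about the world's x, y, z in degrees, then the opening, from 0 (shut) to 1 (fully open). A call has 1 to 20 rows; each row is the pose to reach, as a shift and turn from the pose commanded when the call began; what a row does not reach only later rows make up. A row lasts 1/12 s, in which the tool goes at most 41.7 mm and 7.16 degrees, less where a joint would pass 70% of its speed; a pose out of reach is approached as far as the arm can. A call with a gripper value outside its range is refused whole. The fingers move at their own pace and stop on an object; the grip force is fixed at half the most. Time passes only in rows, so rows that repeat a pose let the fingers close. It gives the time, the measured TCP pose, the force and the opening at its end, in the units of the state.
- bot.get_obs(): the state, without advancing time (a new reading comes with each control period).
- bot.grab_frame(name): name is "scene" or "side" or "wrist"; returns a dict with "img" (480x640x3 uint8, red, green, blue), "fov_y" (degrees; the focal length in pixels is half the picture's height over the tangent of half this angle, whatever the lens; pixels are square), "cx", "cy" (the principal point, pixels), "position" and "orientation" of the camera in the world. Camera axes: x right, y up, looking along -z (the intrinsics and any distortion apply to the point x, -y, -z); pixel columns grow to the right and rows downward; lengths in mm; the calibration is good to about 2 mm. A picture is of the moment at which its call begins. There is no depth.
- bot.hand_in(): hands the job in, once; it reports no verdict.
The state is a dict: "time_s": time; "joints": joint angles; "qd": joint speeds; "tau": joint torques, N m; "tcp_pos": TCP position; "ee_rot": TCP orientation; "wrist_force": force on the tool from outside, world axes, zero at the start; "ft_torque": the same for the moment, N m; "gripper_width": finger opening in mm.
Only numpy, scipy, OpenCV 4.12 (cv2) and the standard library are available. Lean on these libraries where they do the work, as an engineer would, in place of code of your own. Each camera call takes 0.05 s, during which the arm holds its last target.

## Working session

There is one attempt and no reset: what is moved stays moved. The work goes in short steps, Python scripts to look and compute and a tool call to move; the robot and the scene stay as the last step left them, time stands still between calls to the robot, and variables do not carry over. Pictures are saved under pics/ and viewed, and the job is handed in when it is done.

Besides the shell and the picture viewer there is one more tool, called after "Request:" as name(argument=value, ...), one argument or row to a line, values as JSON. carry_out: Moves the arm, as the interface text tells. Its arguments: {"type":"object","properties":{"steps":{"type":"array","items":{"type":"array","items":{"type":"array","items":{"type":"number"}}}}},"required":["steps"]}

```bash
ls -la; mkdir -p pics; python3 - <<'E'
from cell import bot
import cv2
o=bot.get_obs(); print(o)
for n in ("scene","side","wrist"):
    f=bot.grab_frame(n); cv2.imwrite(f"pics/a_{n}.png",f["img"][:,:,::-1]); print(n,{k:v for k,v in f.items() if k!="img"})
E
```

```text
total 12
drwxr-xr-x  3 agent agent 4096 Dec  7 06:23 .
drwxr-xr-x 23 root  root  4096 Dec  7 06:23 ..
drwxr-xr-x  2 agent agent 4096 Dec  7 06:23 pics
{'time_s': 0.0, 'joints': array([-1.46978789e+00,  2.59342845e-01,  1.53607942e+00,  3.53911269e-05,
        1.34798510e+00, -2.02835071e-01]), 'qd': array([ 0.00075433, -0.00057635, -0.00116095,  0.00126764, -0.00066204,
        0.00024822]), 'tau': array([-2.48162478e-04, -4.46028292e+01, -2.90571678e+01, -5.11009821e-04,
        1.18776754e-02, -8.62733373e-06]), 'tcp_pos': array([ 164.51705106, -524.27581639,  230.47623902]), 'ee_rot': array([[ 2.99182238e-01, -9.54195979e-01, -1.48649023e-04],
       [-9.54194348e-01, -2.99182009e-01,  1.80893954e-03],
       [-1.77055595e-03, -3.99362524e-04, -9.99998353e-01]]), 'wrist_force': array([ 0.06867661, -0.49587148,  0.19115024]), 'ft_torque': array([ 0.0238037 ,  0.01064928, -0.03306286]), 'gripper_width': 85.54947934852163}
scene {'fov_y': 55.35185018210607, 'cx': 320.53877390500287, 'cy': 236.70739290902216, 'position': array([ 151.02345881, -832.63886868,  563.81461366]), 'orientation': array([[ 0.89912927,  0.19453474, -0.39207499],
       [-0.43757562,  0.41939152, -0.79538565],
       [ 0.00970279,  0.88671697,  0.46221085]])}
side {'fov_y': 47.39101440773072, 'cx': 318.6485711754227, 'cy': 241.93369925703672, 'position': array([-110.0592287 ,  307.15701092, 1317.2350517 ]), 'orientation': array([[-0.50511966,  0.73656562, -0.44980576],
       [-0.86296113, -0.42359774,  0.27543245],
       [ 0.01233737,  0.52729123,  0.84959505]])}
wrist {'fov_y': 66.96538634322027, 'cx': 314.1080474565935, 'cy': 242.46550648201594, 'position': array([ 245.10319139, -500.45617081,  373.51840101]), 'orientation': array([[ 0.29975666,  0.90279051,  0.30840758],
       [-0.95401249,  0.28449798,  0.09445137],
       [-0.00247153, -0.32253711,  0.94655359]])}
```

View pics/a_scene.png

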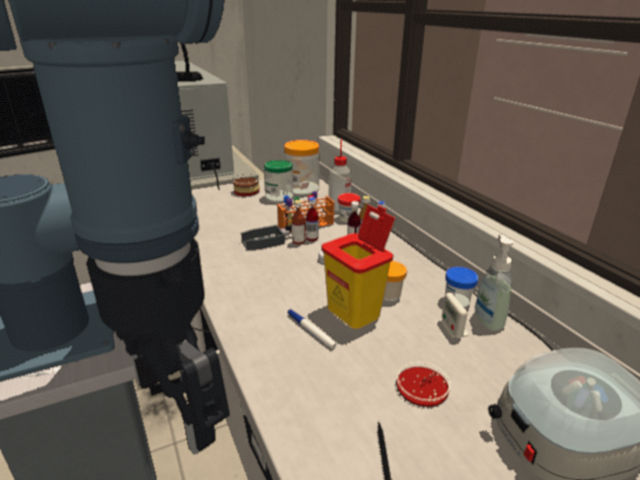

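View pics/a_side.png

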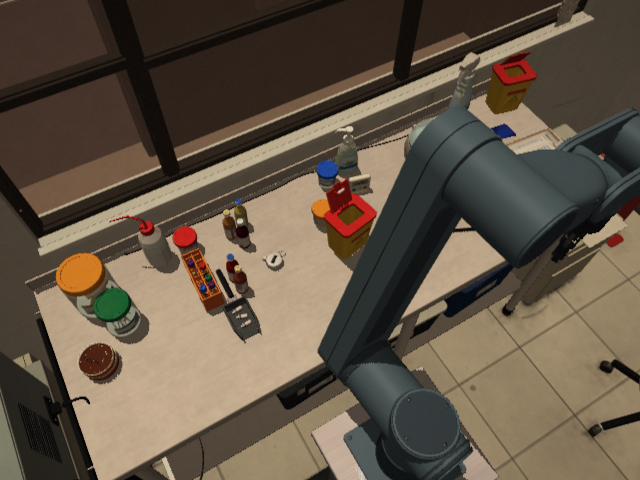

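View pics/a_wrist.png

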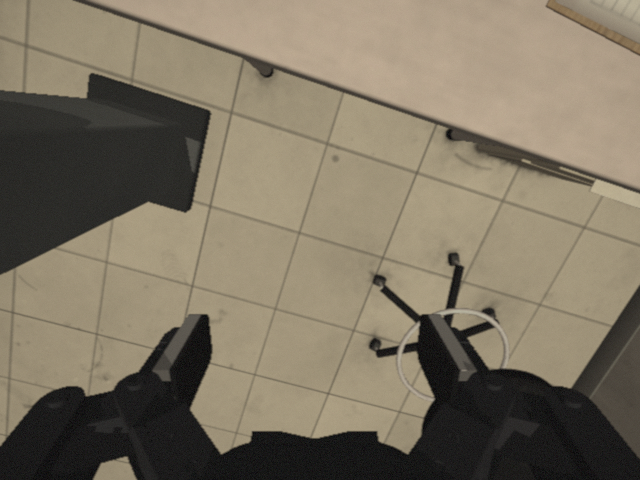

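```bash
cat > h.py <<'E'
import numpy as np,cv2
from cell import bot
def K(f):
    h,w=f["img"].shape[:2]; fl=h/2/np.tan(np.radians(f["fov_y"]/2)); return fl,f["cx"],f["cy"]
def ray(f,uv):
    fl,cx,cy=K(f); d=np.array([(uv[0]-cx)/fl,-(uv[1]-cy)/fl,-1.]); return np.array(f["position"]),np.array(f["orientation"])@d
def onz(f,uv,z):
    p,d=ray(f,uv); return p+d*(z-p[2])/d[2]
def proj(f,P):
    fl,cx,cy=K(f); c=np.array(f["orientation"]).T@(np.array(P,float)-f["position"]); return np.array([cx+fl*c[0]/-c[2],cy-fl*c[1]/-c[2]])
def tri(f1,u1,f2,u2):
    p1,d1=ray(f1,u1);p2,d2=ray(f2,u2)
    A=np.stack([d1,-d2],1); t=np.linalg.lstsq(A,p2-p1,rcond=None)[0]
    a=p1+d1*t[0];b=p2+d2*t[1]; return (a+b)/2,np.linalg.norm(a-b)
def crop(f,x0,y0,x1,y1,s,name):
    c=cv2.resize(f["img"][y0:y1,x0:x1],None,fx=s,fy=s,interpolation=cv2.INTER_CUBIC)
    cv2.imwrite(f"pics/{name}.png",c[:,:,::-1])
def save(f,name):
    import pickle; pickle.dump(f,open(f"pics/{name}.pkl","wb")); cv2.imwrite(f"pics/{name}.png",f["img"][:,:,::-1])
def load(name):
    import pickle; return pickle.load(open(f"pics/{name}.pkl","rb"))
E
python3 - <<'E'
from h import *
for n in("scene","side"):
    save(bot.grab_frame(n),"b_"+n)
f=load("b_side"); crop(f,160,170,320,350,4,"b_side_tray"[:]); c=f
crop(f,290,165,390,265,6,"b_side_sh")
f=load("b_scene"); crop(f,220,180,420,340,4,"b_scene_z")
E
```

```text
(no output)
```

View pics/b_side_tray.png

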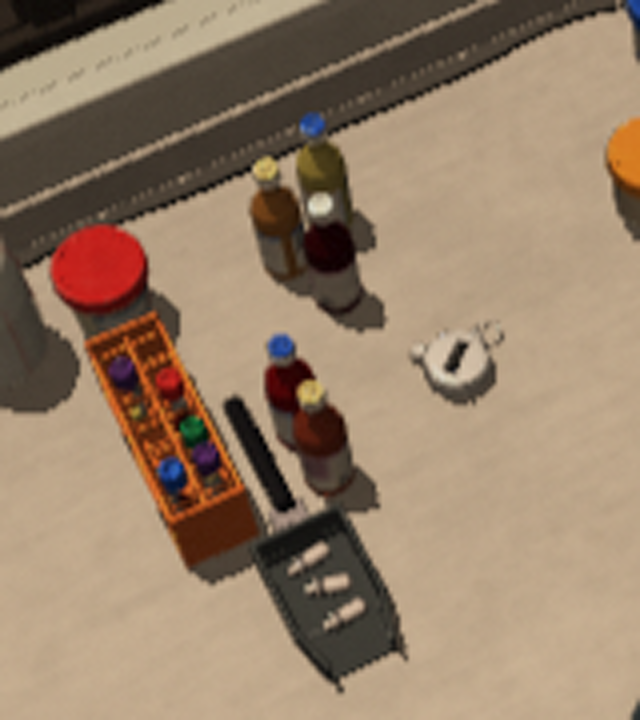

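View pics/b_side_sh.png

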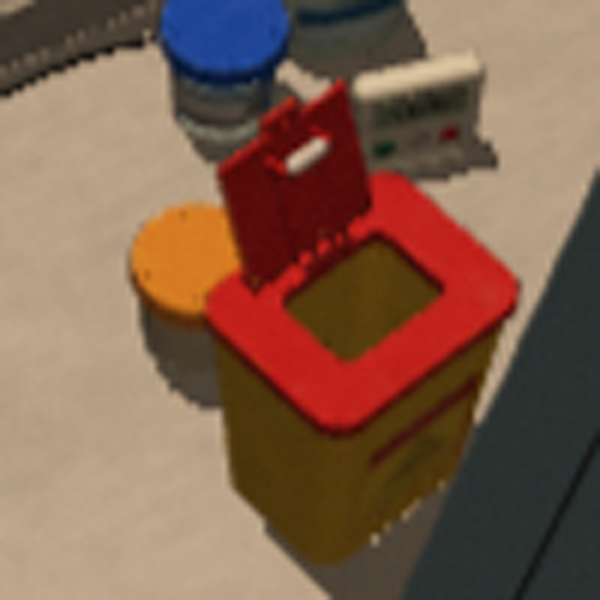

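View pics/b_scene_z.png

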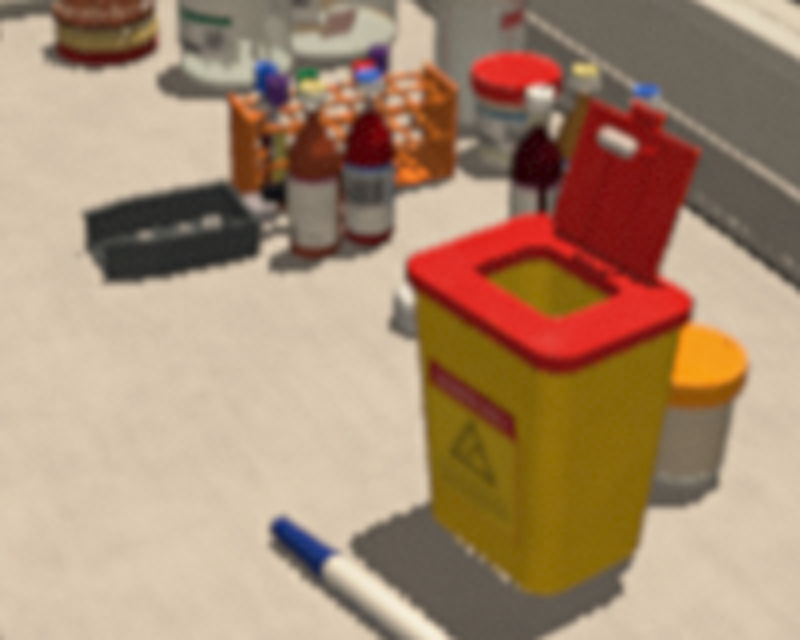

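```bash
python3 - <<'E'
from h import *
f=load("b_side")
T=lambda u,z:onz(f,(160+u[0]/4-.4,170+u[1]/4-.4),z).round(0)
S=lambda u,z:onz(f,(290+u[0]/6-.4,165+u[1]/6-.4),z).round(0)
print("tray back corners z26",T((258,545),26),T((338,512),26))
print("mouth tips z26",T((335,680),26),T((404,645),26))
print("handle ends z34",T((234,400),34),T((290,508),34))
print("lancets z8",[T(u,8) for u in((310,557),(328,582),(345,612))])
print("flasks top z117",T((281,346),117),T((312,390),117))
print("flask2 base", T((297,430),0),T((332,480),0))
print("rack z70 corners",[T(u,70) for u in((90,345),(155,315),(250,490),(180,520))])
print("counter",T((458,365),15), "other bottle",T((320,205),117))
m=[S(u,145.5) for u in((380,235),(443,290),(350,360),(285,298))]; print("mouth",m,np.mean(m,0))
m=[S(u,148) for u in((395,172),(522,285),(345,437),(205,300))]; print("top",m,np.mean(m,0))
print("cup z67",S((188,262),67))
g=load("b_scene")
G=lambda u,z:onz(g,(220+u[0]/4-.4,180+u[1]/4-.4),z).round(0)
m=[G(u,145.5) for u in((545,247),(622,288),(550,318),(475,270))]; print("scene mouth",m,np.mean(m,0))
print("tray from scene mouth corners z26",G((88,210),26),G((105,240),26))
print("lid edge tri",tri(f,(290+(315)/6-.4,165+92/6-.4),g,(220+650/4,180+102/4)))
print('marker',onz(g,(292,313),8),onz(g,(333,345),8),'dish',onz(g,(423,385),15))
E
```

```text
tray back corners z26 [528. 199.  26.] [523. 144.  26.]
mouth tips z26 [420. 197.  26.] [419. 149.  26.]
handle ends z34 [628. 168.  34.] [537. 170.  34.]
lancets z8 [array([512., 171.,   8.]), array([490., 169.,   8.]), array([465., 169.,   8.])]
flasks top z117 [601. 135. 117.] [563. 132. 117.]
flask2 base [605. 137.   0.] [559. 133.   0.]
rack z70 corners [array([692., 236.,  70.]), array([692., 190.,  70.]), array([543., 190.,  70.]), array([546., 237.,  70.])]
counter [588.  22.  15.] other bottle [686.  66. 117.]
mouth [array([ 567., -211.,  146.]), array([ 529., -219.,  146.]), array([ 518., -165.,  146.]), array([ 560., -157.,  146.])] [ 543.5 -188.   146. ]
top [array([ 592., -234.,  148.]), array([ 513., -249.,  148.]), array([ 485., -141.,  148.]), array([ 574., -126.,  148.])] [ 541.  -187.5  148. ]
cup z67 [ 644. -160.   67.]
scene mouth [array([ 560., -159.,  146.]), array([ 572., -210.,  146.]), array([ 528., -220.,  146.]), array([ 518., -165.,  146.])] [ 544.5 -188.5  146. ]
tray from scene mouth corners z26 [433. 202.  26.] [431. 157.  26.]
lid edge tri (array([ 594.98528221, -189.89320119,  227.7693633 ]), np.float64(2.0751366620238447))
marker [ 427.32875184 -147.48449978    8.        ] [ 457.57966532 -266.54192413    8.        ] dish [ 540.46726061 -420.32854042   15.        ]
```

Request:
carry_out(
  steps=[
    [[0.02,0.05,0.02,0,0,7,1],[0.035,0.085,0.03,0,0,14,1],[0.05,0.12,0.04,0,0,21,1],[0.065,0.155,0.05,0,0,28,1],[0.08,0.19,0.06,0,0,35,1],[0.095,0.225,0.06,0,0,42,1],[0.11,0.26,0.06,0,0,49,1],[0.126,0.295,0.06,0,0,56,1],[0.142,0.33,0.06,0,0,63,1],[0.157,0.365,0.06,0,0,70,1],[0.172,0.4,0.06,0,0,77,1],[0.188,0.435,0.06,0,0,84,1],[0.204,0.47,0.06,0,0,91,1],[0.219,0.505,0.06,0,0,98,1],[0.234,0.54,0.06,0,0,105,1],[0.25,0.575,0.06,0,0,112,1],[0.265,0.61,0.06,0,0,119,1],[0.28,0.645,0.06,0,0,126,1],[0.29,0.67,0.06,0,0,133,1],[0.3,0.69,0.06,0,0,140,1]],
  ],
)

```text
time_s: 1.92
tcp_pos: [464.7, 167.8, 291.1]
ee_rot: [[0.377, 0.926, -0.0], [0.926, -0.377, 0.0], [0.0, -0.0, -1.0]]
wrist_force: [-0.2, -1.3, -0.2]
gripper_width: 85.2
```

Request:
carry_out(
  steps=[
    [[0.0,0.006,0,0,0,7,1],[0.0,0.006,0,0,0,14,1],[0.0,0.006,0,0,0,20,1],[0.0,0.006,0,0,0,22.6,1],[0.0,0.006,0,0,0,22.6,1]],
  ],
)

```text
time_s: 2.33
tcp_pos: [464.4, 171.4, 291.1]
ee_rot: [[-0.002, 1.0, -0.0], [1.0, 0.002, -0.0], [-0.0, -0.0, -1.0]]
wrist_force: [0.4, 0.9, 0.2]
gripper_width: 85.3
```

```bash
python3 - <<'E'
from h import *
o=bot.get_obs(); print(o['time_s'],o['tcp_pos'],o['ee_rot'].round(3).tolist(),o['joints'].round(3))
for n in("wrist","side"): save(bot.grab_frame(n),"c_"+n)
E
```

```text
2.3333 [464.41755387 171.36163503 291.12932616] [[-0.002, 1.0, -0.0], [1.0, 0.002, -0.0], [-0.0, -0.0, -1.0]] [ 0.128  0.124  1.557 -0.     1.461 -1.445]
```

View pics/c_wrist.png

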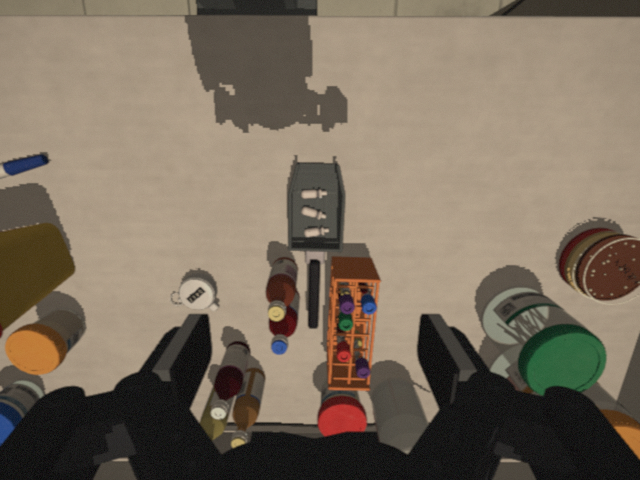

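```bash
python3 - <<'E'
from h import *
f=load("c_wrist"); crop(f,255,140,395,340,4,"c_crop")
E
```

```text
(no output)
```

View pics/c_crop.png

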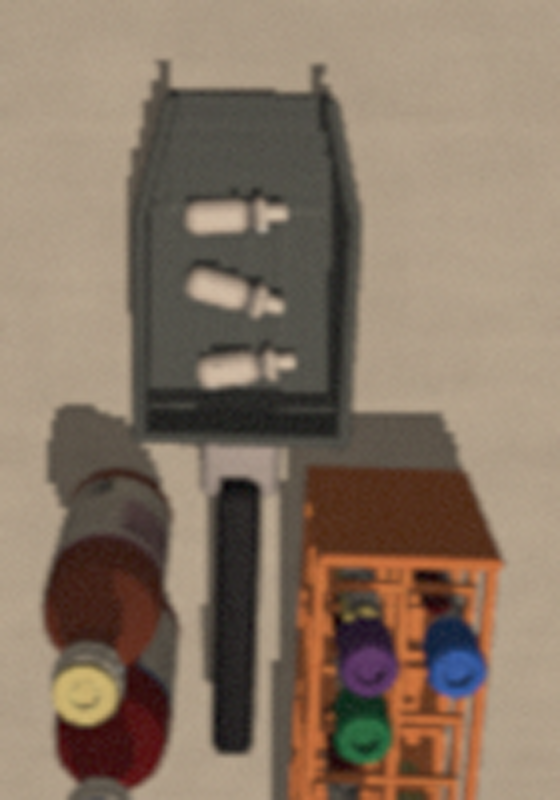

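```bash
python3 - <<'E'
from h import *
f=load("c_wrist")
T=lambda u,z:onz(f,(255+u[0]/4-.4,140+u[1]/4-.4),z).round(1)
print("back",T((136,440),26),T((352,440),26))
print("shoulder",T((133,210),26),T((358,210),26))
print("floor front",T((168,93),3),T((322,95),3))
print("handle ends",T((238,482),34),T((233,752),34), T((215,700),34),T((256,700),34))
print("lancets",[T(u,8) for u in((235,215),(235,288),(245,365))])
print("rack front bottom top",T((308,466),0),T((466,466),0),T((325,562),70),T((500,562),70))
print("flask base front",T((110,470),0),T((168,500),0),"caps",T((90,688),117))
print("bench front edge", onz(f,(100,16),0),onz(f,(500,16),0))
E
```

```text
back [530.5 140.6  26. ] [530.3 205.2  26. ]
shoulder [461.1 141.1  26. ] [460.9 205.   26. ]
floor front [431.1 150.4   3. ] [431.5 195.4   3. ]
handle ends [540.7 171.1  34. ] [632.5 169.8  34. ] [613.9 164.2  34. ] [613.9 177.   34. ]
lancets [array([466. , 170.1,   8. ]), array([488.2, 170.1,   8. ]), array([512.5, 173.2,   8. ])]
rack front bottom top [548.6 193.6   0. ] [548.5 244.2   0. ] [550. 195.  70.] [549.9 243.1  70. ]
flask base front [550.2 130.2   0. ] [560.5 148.6   0. ] caps [562.6 134.6 117. ]
bench front edge [281.54531529 -52.61355452   0.        ] [280.32618494 364.28210206   0.        ]
```

Request:
carry_out(
  steps=[
    [[0.01,0.001,-0.035,0,0,-0.5,1],[0.02,0.001,-0.075,0,0,-1,1],[0.0275,0.001,-0.115,0,0,-1,1],[0.0275,0.001,-0.155,0,0,-1,1],[0.0275,0.001,-0.19,0,0,-1,1],[0.0275,0.001,-0.22,0,0,-1,1],[0.0275,0.001,-0.245,0,0,-1,1],[0.0275,0.001,-0.265,0,0,-1,1],[0.0275,0.001,-0.28,0,0,-1,1],[0.0275,0.001,-0.29,0,0,-1,1],[0.0275,0.001,-0.292,0,0,-1,1],[0.0275,0.001,-0.292,0,0,-1,1]],
  ],
)

```text
time_s: 3.43
tcp_pos: [491.9, 172.1, -1.0]
ee_rot: [[0.018, 1.0, -0.001], [1.0, -0.018, -0.0], [-0.0, -0.001, -1.0]]
wrist_force: [0.3, 0.3, -0.6]
gripper_width: 85.4
```

```bash
python3 - <<'E'
from h import *
for n in("wrist","side"): save(bot.grab_frame(n),"d_"+n)
crop(load("d_side"),180,200,300,350,5,"d_sidec")
E
```

```text
(no output)
```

View pics/d_wrist.png

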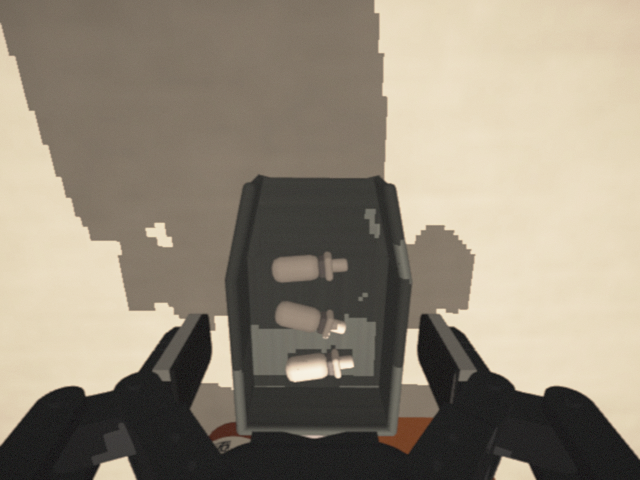

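View pics/d_sidec.png

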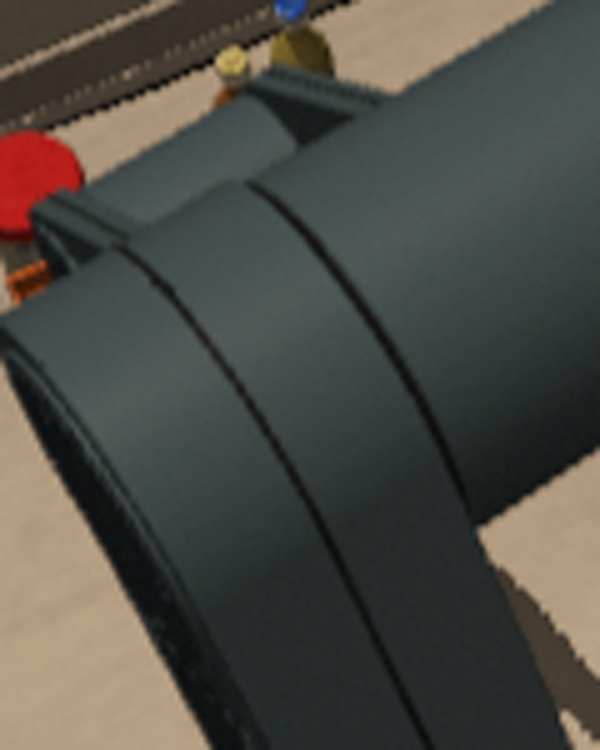

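The wrist view shows the tray centred between the fingers (walls at columns ~235 and ~405) with the pads outside the walls. I'll close on it.

Request:
carry_out(
  steps=[
    [[0,0,0,0,0,0,0],[0,0,0,0,0,0,0],[0,0,0,0,0,0,0],[0,0,0,0,0,0,0],[0,0,0,0,0,0,0],[0,0,0,0,0,0,0]],
  ],
)

```text
time_s: 4.03
tcp_pos: [493.0, 172.4, 0.8]
ee_rot: [[0.017, 1.0, 0.003], [1.0, -0.017, 0.0], [0.0, 0.003, -1.0]]
wrist_force: [-0.1, 0.6, 6.0]
gripper_width: 62.8
```

Request:
carry_out(
  steps=[
    [[0,0,0.003,0,0,0,0],[0,0,0.008,0,0,0,0],[0,0,0.014,0,0,0,0],[0,0,0.02,0,0,0,0],[0,0,0.025,0,0,0,0],[0,0,0.025,0,0,0,0]],
  ],
)

```text
time_s: 4.53
tcp_pos: [493.0, 172.3, 25.7]
ee_rot: [[0.017, 1.0, 0.002], [1.0, -0.017, 0.0], [0.0, 0.002, -1.0]]
wrist_force: [-0.5, 0.1, -1.6]
gripper_width: 62.9
```

```bash
python3 - <<'E'
from h import *
for n in("wrist","scene"): save(bot.grab_frame(n),"e_"+n)
crop(load("e_scene"),210,180,370,280,5,"e_scc")
E
```

```text
(no output)
```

View pics/e_wrist.png

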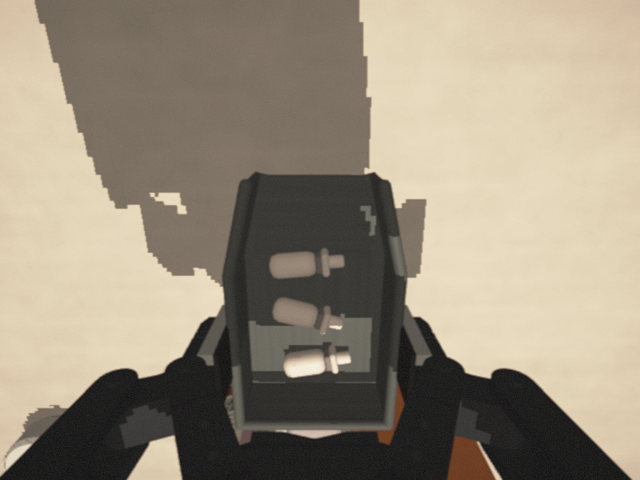

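View pics/e_scc.png

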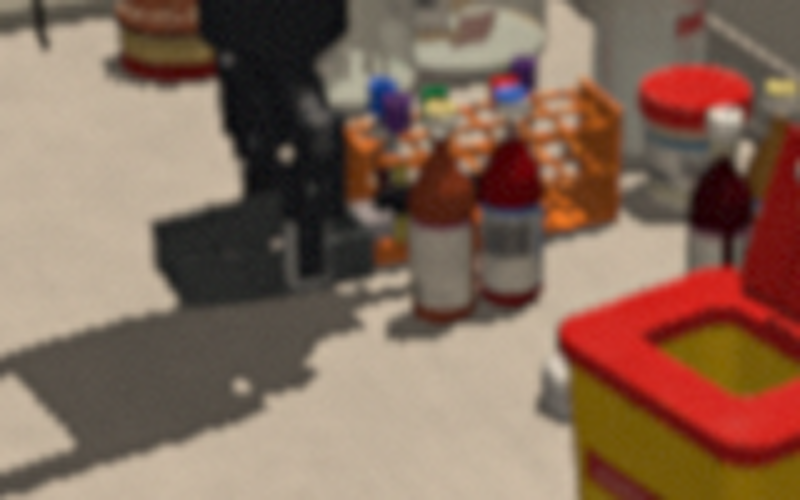

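Request:
carry_out(
  steps=[
    [[-0.004,0,0.002,0,0,0,0],[-0.013,0,0.004,0,0,0,0],[-0.026,0,0.006,0,0,0,0],[-0.042,0,0.008,0,0,0,0],[-0.06,0,0.01,0,0,0,0],[-0.078,0,0.012,0,0,0,0],[-0.096,0,0.014,0,0,0,0],[-0.113,0,0.016,0,0,0,0],[-0.127,0,0.018,0,0,0,0],[-0.136,0,0.02,0,0,0,0],[-0.14,0,0.022,0,0,0,0],[-0.14,0,0.022,0,0,0,0]],
  ],
)

```text
time_s: 5.63
tcp_pos: [351.2, 172.3, 46.7]
ee_rot: [[0.017, 1.0, 0.0], [1.0, -0.017, -0.0], [0.0, 0.0, -1.0]]
wrist_force: [0.5, 0.0, -1.1]
gripper_width: 63.0
```

Request:
carry_out(
  steps=[
    [[0,-0.003,0,0,0,-2,0],[0,-0.009,0,0,0,-6,0],[0,-0.017,0,0,0,-11,0],[0,-0.026,0,0,0,-17,0],[0.002,-0.035,0,0,0,-23,0],[0.006,-0.044,0,0,0,-29,0],[0.01,-0.053,0,0,0,-35,0],[0.014,-0.062,0,0,0,-41,0],[0.018,-0.071,0,0,0,-47,0],[0.022,-0.08,0,0,0,-53,0],[0.026,-0.089,0,0,0,-59,0],[0.03,-0.098,0,0,0,-65,0],[0.034,-0.107,0,0,0,-71,0],[0.038,-0.116,0,0,0,-77,0],[0.042,-0.125,0,0,0,-83,0],[0.046,-0.134,0,0,0,-89,0],[0.05,-0.142,0,0,0,-95,0],[0.054,-0.149,0,0,0,-100,0],[0.056,-0.154,0,0,0,-103,0],[0.057,-0.156,0,0,0,-104,0]],
  ],
)

```text
time_s: 7.3
tcp_pos: [410.7, 15.1, 46.4]
ee_rot: [[0.965, -0.262, 0.002], [-0.262, -0.965, -0.001], [0.002, 0.0, -1.0]]
wrist_force: [-0.1, 0.4, -1.7]
gripper_width: 63.1
```

```bash
python3 - <<'E'
from h import *
o=bot.get_obs();print(o['joints'].round(2),o['tcp_pos'])
for n in("wrist",): save(bot.grab_frame(n),"f_"+n)
E
```

```text
[-0.24  0.25  2.09 -0.    0.8   0.03] [410.66565546  15.05974624  46.43254961]
```

View pics/f_wrist.png

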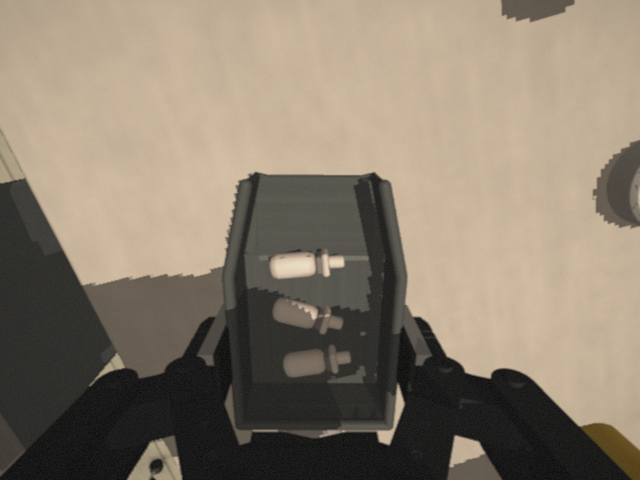

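Request:
carry_out(
  steps=[
    [[0.001,-0.001,0,0,0,-2,0],[0.004,-0.003,0,0,0,-6,0],[0.008,-0.005,0,0,0,-11,0],[0.012,-0.007,0,0,0,-17,0],[0.016,-0.01,0,0,0,-23,0],[0.02,-0.013,0,0,0,-29,0],[0.024,-0.016,0,0,0,-35,0],[0.028,-0.018,0,0,0,-41,0],[0.031,-0.02,0,0,0,-47,0],[0.033,-0.02,0,0,0,-53,0],[0.033,-0.02,0,0,0,-58,0],[0.033,-0.02,0,0,0,-61,0],[0.033,-0.02,-0.005,0,0,-63,0],[0.033,-0.02,-0.014,0,0,-63,0],[0.033,-0.02,-0.024,0,0,-63,0],[0.033,-0.02,-0.033,0,0,-63,0],[0.033,-0.02,-0.039,0,0,-63,0],[0.033,-0.02,-0.043,0,0,-63,0],[0.033,-0.02,-0.045,0,0,-63,0],[0.033,-0.02,-0.045,0,0,-63,0]],
  ],
)

```text
time_s: 9.02
tcp_pos: [441.9, -3.7, 1.1]
ee_rot: [[0.209, -0.978, -0.001], [-0.978, -0.209, 0.0], [-0.0, 0.001, -1.0]]
wrist_force: [0.6, -0.4, -1.0]
gripper_width: 62.8
```

Request:
carry_out(
  steps=[
    [[0,0,-0.001,0,0,0,0],[0,0,-0.001,0,0,0,0.9],[0,0,-0.001,0,0,0,1],[0,0,-0.001,0,0,0,1],[0,0,-0.001,0,0,0,1],[0,0,0.004,0,0,0,1],[0,0,0.02,0,0,0,1],[0,0,0.05,0,0,0,1],[0,0,0.085,0,0,0,1],[-0.02,-0.004,0.12,0,0,0,1],[-0.05,-0.01,0.14,0,0,0,1],[-0.08,-0.017,0.15,0,0,0,1],[-0.08,-0.017,0.15,0,0,0,1]],
  ],
)

```text
time_s: 10.1
tcp_pos: [358.5, -20.8, 153.3]
ee_rot: [[0.208, -0.978, 0.001], [-0.978, -0.208, -0.001], [0.002, -0.0, -1.0]]
wrist_force: [-0.3, 0.2, -0.2]
gripper_width: 85.3
```

```bash
python3 - <<'E'
from h import *
o=bot.get_obs();print(o['joints'].round(2),o['tcp_pos'],o['time_s'])
for n in("wrist","scene","side"): save(bot.grab_frame(n),"g_"+n)
E
```

```text
[-0.37 -0.02  2.06 -0.    1.09  0.99] [358.54544232 -20.80110162 153.34563635] 10.1
```

View pics/g_wrist.png

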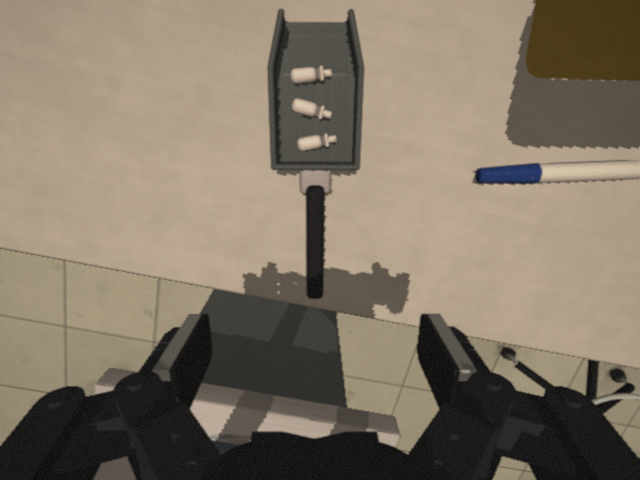

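View pics/g_scene.png

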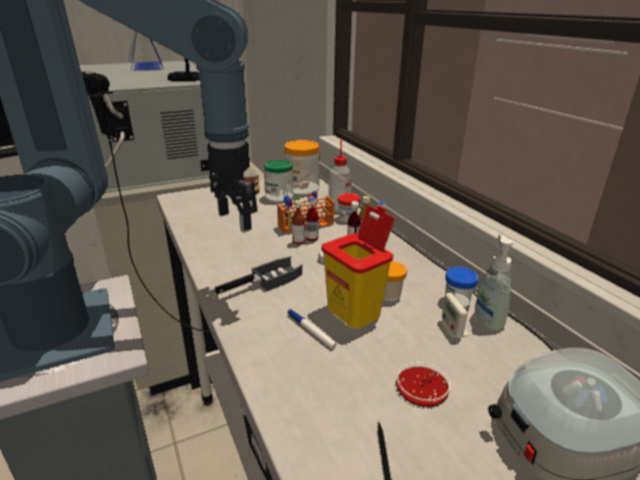

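```bash
python3 - <<'E'
from h import *
f=load("g_wrist")
for u in((316,187),(314.5,297)): print(onz(f,u,34))
print("back",onz(f,(270,170),26),onz(f,(361,168),26),"front",onz(f,(281,12),26),onz(f,(351,12),26))
g=load("g_side");crop(g,290,165,390,265,6,"g_sh")
E
```

```text
[395.51073567 -15.3420783   34.        ]
[308.34184476 -32.88448049  34.        ]
back [399.34132699  20.10795754  26.        ] [414.75670135 -45.10436508  26.        ] front [500.53189215  30.39809688  26.        ] [510.00138768 -13.88974737  26.        ]
```

View pics/g_sh.png

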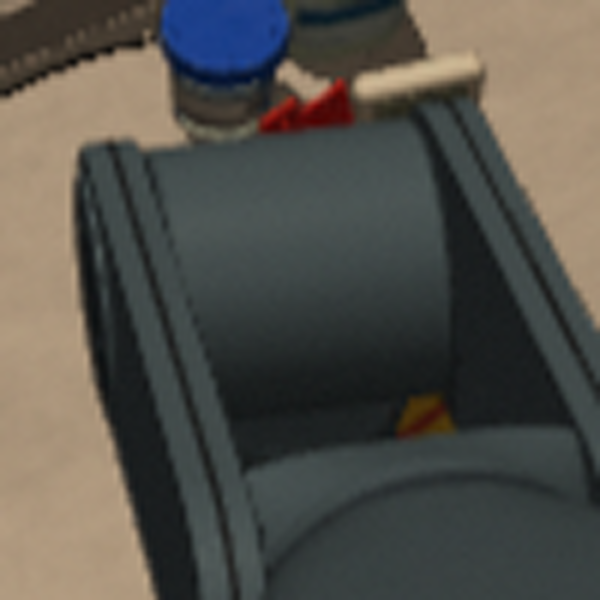

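Request:
carry_out(
  steps=[
    [[0,-0.002,-0.02,0,0,0,1],[0,-0.002,-0.05,0,0,0,1],[0,-0.002,-0.085,0,0,0,0.7],[0,-0.002,-0.115,0,0,0,0.5],[0,-0.002,-0.135,0,0,0,0.45],[0,-0.002,-0.145,0,0,0,0.45],[0,-0.002,-0.145,0,0,0,0],[0,-0.002,-0.145,0,0,0,0],[0,-0.002,-0.145,0,0,0,0],[0,-0.002,-0.145,0,0,0,0],[0,-0.002,-0.145,0,0,0,0],[0,-0.002,-0.145,0,0,0,0],[0,-0.002,-0.145,0,0,0,0]],
  ],
)

```text
time_s: 11.33
tcp_pos: [362.4, -22.9, 6.8]
ee_rot: [[0.208, -0.978, 0.001], [-0.978, -0.208, -0.0], [0.001, -0.001, -1.0]]
wrist_force: [0.1, 1.7, -0.6]
gripper_width: 13.1
```

```bash
python3 - <<'E'
from h import *
for n in("wrist",): save(bot.grab_frame(n),"i_"+n)
E
```

View pics/i_wrist.png

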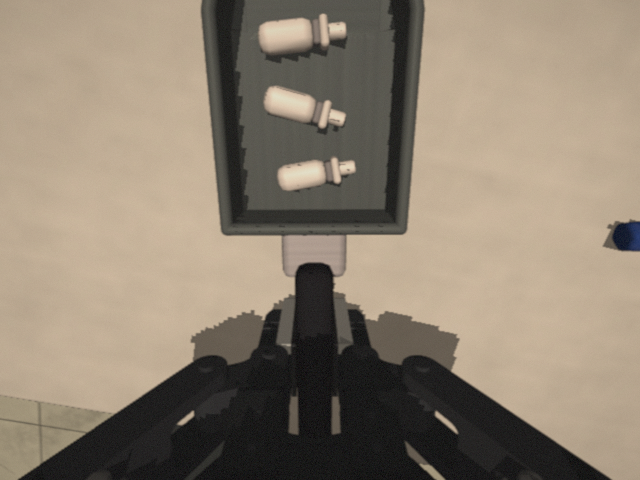

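Request:
carry_out(
  steps=[
    [[0,0,0.003,0,0,0,0],[0,0,0.01,0,0,0,0],[0,0,0.021,0,0,0,0],[0,0,0.036,0,0,0,0],[0,0,0.054,0,0,0,0],[0,0,0.073,0,0,0,0],[0,0,0.092,0,0,0,0],[0,0,0.111,0,0,0,0],[0,0,0.129,0,0,0,0],[0,0,0.145,0,0,0,0],[0,0,0.157,0,0,0,0],[0,0,0.164,0,0,0,0],[0,0,0.167,0,0,0,0],[0,0,0.167,0,0,0,0]],
  ],
)

```text
time_s: 12.55
tcp_pos: [362.2, -22.9, 173.8]
ee_rot: [[0.208, -0.978, 0.001], [-0.978, -0.208, -0.0], [0.001, -0.001, -1.0]]
wrist_force: [-0.9, -0.2, -0.5]
gripper_width: 13.0
```

Request:
carry_out(
  steps=[
    [[0,-0.004,0,0,0,0,0],[0.002,-0.012,0,0,0,0,0],[0.004,-0.024,0,0,0,0,0],[0.006,-0.039,0,0,0,0,0],[0.008,-0.056,0,0,0,0,0],[0.01,-0.073,0,0,0,0,0],[0.012,-0.09,0,0,0,0,0],[0.014,-0.107,0,0,0,0,0],[0.016,-0.124,0,0,0,0,0],[0.018,-0.141,0,0,0,0,0],[0.02,-0.157,0,0,0,0,0],[0.022,-0.172,0,0,0,0,0],[0.024,-0.184,0,0,0,0,0],[0.025,-0.193,0,0,0,0,0],[0.026,-0.198,0,0,0,0,0],[0.026,-0.198,0,0,0,0,0]],
  ],
)

```text
time_s: 13.88
tcp_pos: [388.2, -221.8, 173.1]
ee_rot: [[0.207, -0.978, -0.0], [-0.978, -0.207, 0.0], [-0.0, 0.0, -1.0]]
wrist_force: [0.2, -0.2, -1.5]
gripper_width: 13.2
```

```bash
python3 - <<'E'
from h import *
o=bot.get_obs();print(o['joints'].round(2),o['tcp_pos'],o['time_s'])
for n in("wrist","scene","side"): save(bot.grab_frame(n),"j_"+n)
crop(load("j_scene"),200,180,400,340,4,"j_scc")
E
```

```text
[-0.77  0.12  1.86 -0.    1.16  0.59] [ 388.20056054 -221.75893471  173.10696072] 13.8833
```

View pics/j_wrist.png

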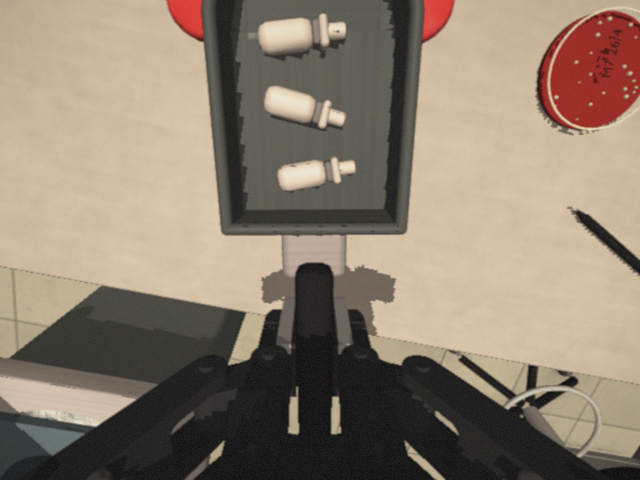

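View pics/j_scc.png

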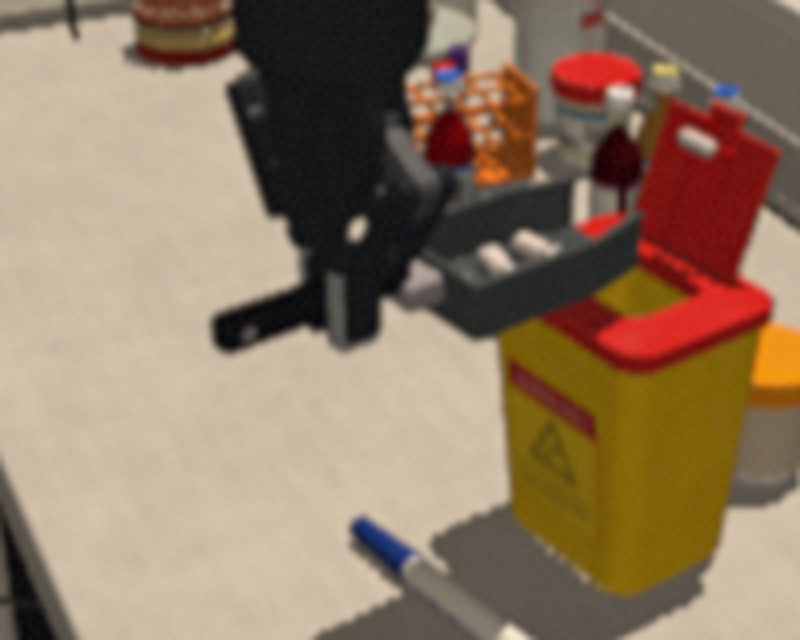

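```bash
python3 - <<'E'
import numpy as np
e=np.array([.98,.2])
for th in [1,3,6,9,12,15,18,21,24,27,30,33,36,39,42,45,48,51,53,53]:
    t=np.radians(th); de=147*(1-np.cos(t))+4*np.sin(t); dz=147*np.sin(t)+4*(np.cos(t)-1)-13*min(th/18,1)
    print([round(de*e[0]/1000,3),round(de*e[1]/1000,3),round(dz/1000,3),round(-.2*th,1),round(.98*th,1),0,0],end=', ')
E
```

```text
[np.float64(0.0), np.float64(0.0), np.float64(0.002), -0.2, 1.0, 0, 0], [np.float64(0.0), np.float64(0.0), np.float64(0.006), -0.6, 2.9, 0, 0], [np.float64(0.001), np.float64(0.0), np.float64(0.011), -1.2, 5.9, 0, 0], [np.float64(0.002), np.float64(0.0), np.float64(0.016), -1.8, 8.8, 0, 0], [np.float64(0.004), np.float64(0.001), np.float64(0.022), -2.4, 11.8, 0, 0], [np.float64(0.006), np.float64(0.001), np.float64(0.027), -3.0, 14.7, 0, 0], [np.float64(0.008), np.float64(0.002), np.float64(0.032), -3.6, 17.6, 0, 0], [np.float64(0.011), np.float64(0.002), np.float64(0.039), -4.2, 20.6, 0, 0], [np.float64(0.014), np.float64(0.003), np.float64(0.046), -4.8, 23.5, 0, 0], [np.float64(0.017), np.float64(0.004), np.float64(0.053), -5.4, 26.5, 0, 0], [np.float64(0.021), np.float64(0.004), np.float64(0.06), -6.0, 29.4, 0, 0], [np.float64(0.025), np.float64(0.005), np.float64(0.066), -6.6, 32.3, 0, 0], [np.float64(0.03), np.float64(0.006), np.float64(0.073), -7.2, 35.3, 0, 0], [np.float64(0.035), np.float64(0.007), np.float64(0.079), -7.8, 38.2, 0, 0], [np.float64(0.04), np.float64(0.008), np.float64(0.084), -8.4, 41.2, 0, 0], [np.float64(0.045), np.float64(0.009), np.float64(0.09), -9.0, 44.1, 0, 0], [np.float64(0.051), np.float64(0.01), np.float64(0.095), -9.6, 47.0, 0, 0], [np.float64(0.056), np.float64(0.012), np.float64(0.1), -10.2, 50.0, 0, 0], [np.float64(0.06), np.float64(0.012), np.float64(0.103), -10.6, 51.9, 0, 0], [np.float64(0.06), np.float64(0.012), np.float64(0.103), -10.6, 51.9, 0, 0],
```

Request:
carry_out(
  steps=[
    [[0,0,0.002,-0.2,1.0,0,0],[0,0,0.006,-0.6,2.9,0,0],[0.001,0,0.011,-1.2,5.9,0,0],[0.002,0,0.016,-1.8,8.8,0,0],[0.004,0.001,0.022,-2.4,11.8,0,0],[0.006,0.001,0.027,-3.0,14.7,0,0],[0.006,0.001,0.027,-3.0,14.7,0,0]],
  ],
)

```text
time_s: 14.62
tcp_pos: [396.0, -219.4, 200.9]
ee_rot: [[0.21, -0.944, -0.254], [-0.978, -0.203, -0.054], [-0.001, 0.26, -0.966]]
wrist_force: [0.5, -0.4, -2.6]
gripper_width: 13.4
```

```bash
python3 - <<'E'
from h import *
o=bot.get_obs();print(o['joints'].round(2),o['tcp_pos'],o['time_s'])
for n in("wrist","scene","side"): save(bot.grab_frame(n),"k_"+n)
crop(load("k_scene"),240,180,400,300,5,"k_scc")
R=o['ee_rot'];e=-R[:,1]; 
print("e",e); print("lip", o['tcp_pos']+147*R[:,1]*np.sign(R[0,1])+4*R[:,2]*1, o['tcp_pos']-147*R[:,1]+4*R[:,2])
E
```

```text
[-0.6   0.25  1.66 -0.19  1.42  0.8 ] [ 395.98535432 -219.35802447  200.89670879] 14.6167
e [ 0.94409845  0.20304441 -0.25971346]
lip [ 533.75155197 -189.72593049  158.85608807] [ 533.75155197 -189.72593049  158.85608807]
```

View pics/k_scc.png

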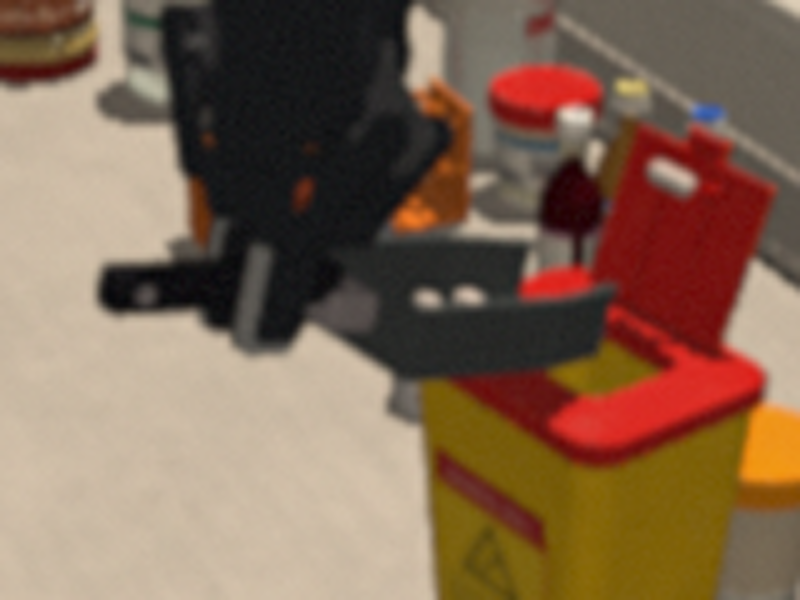

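View pics/k_wrist.png

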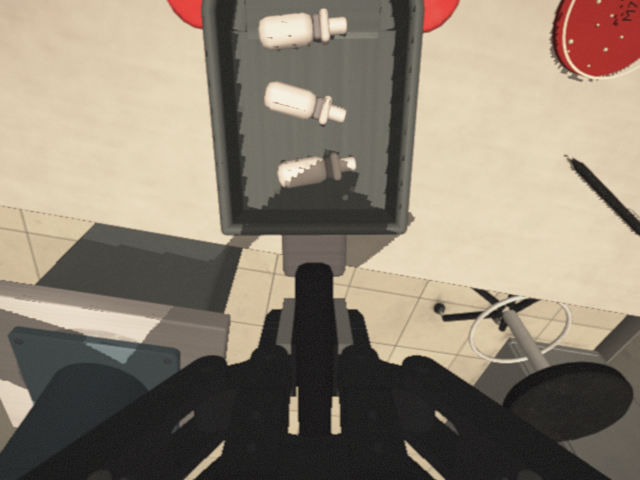

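Request:
carry_out(
  steps=[
    [[0.001,0,0.003,-0.3,1.5,0,0],[0.003,0.001,0.007,-0.7,3.5,0,0],[0.005,0.001,0.012,-1.2,5.9,0,0],[0.008,0.002,0.019,-1.8,8.8,0,0],[0.011,0.003,0.026,-2.4,11.8,0,0],[0.015,0.003,0.033,-3.0,14.7,0,0],[0.019,0.004,0.039,-3.6,17.6,0,0],[0.024,0.005,0.046,-4.2,20.6,0,0],[0.029,0.006,0.052,-4.8,23.5,0,0],[0.034,0.007,0.057,-5.4,26.5,0,0],[0.039,0.008,0.063,-6.0,29.4,0,0],[0.045,0.009,0.068,-6.6,32.3,0,0],[0.05,0.011,0.073,-7.2,35.3,0,0],[0.054,0.011,0.076,-7.6,37.2,0,0],[0.054,0.011,0.076,-7.6,37.2,0,0],[0.054,0.011,0.076,-7.6,37.2,0,0],[0.054,0.011,0.076,-7.6,37.2,0,0],[0.054,0.011,0.076,-7.6,37.2,0,0]],
  ],
)

```text
time_s: 16.27
tcp_pos: [447.5, -209.1, 276.8]
ee_rot: [[0.204, -0.59, -0.781], [-0.979, -0.128, -0.159], [-0.006, 0.797, -0.604]]
wrist_force: [-0.7, 0.4, -1.8]
gripper_width: 13.1
```

```bash
python3 - <<'E'
from h import *
o=bot.get_obs();print(o['joints'].round(2),o['tcp_pos'],o['time_s'])
for n in("wrist","scene","side"): save(bot.grab_frame(n),"l_"+n)
crop(load("l_scene"),240,180,400,300,5,"l_scc")
R=o['ee_rot'];e=-R[:,1]; 
print("lip", o['tcp_pos']-147*R[:,1]+4*R[:,2])
E
```

```text
[-0.36  0.66  1.13 -0.52  2.13  0.91] [ 447.50643408 -209.07352634  276.78018086] 16.2667
lip [ 531.0835986  -190.87998219  157.16056491]
```

View pics/l_scc.png

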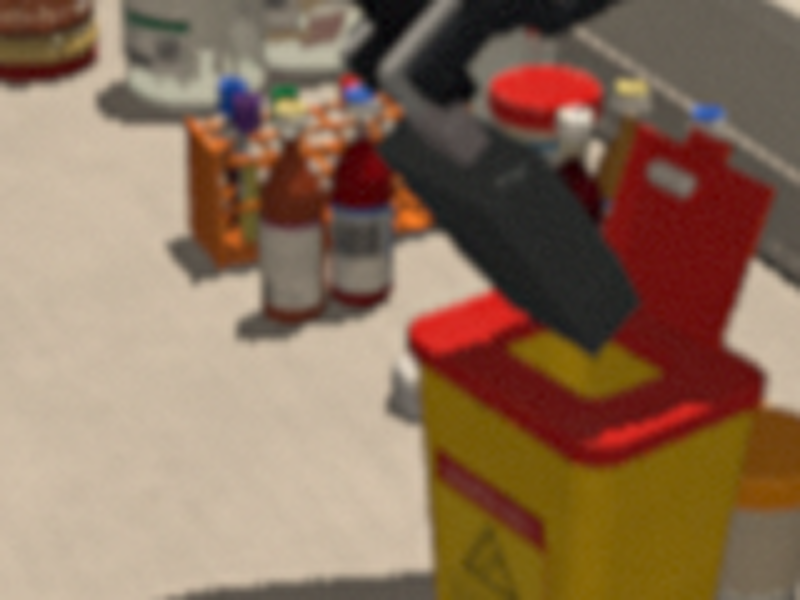

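View pics/l_wrist.png

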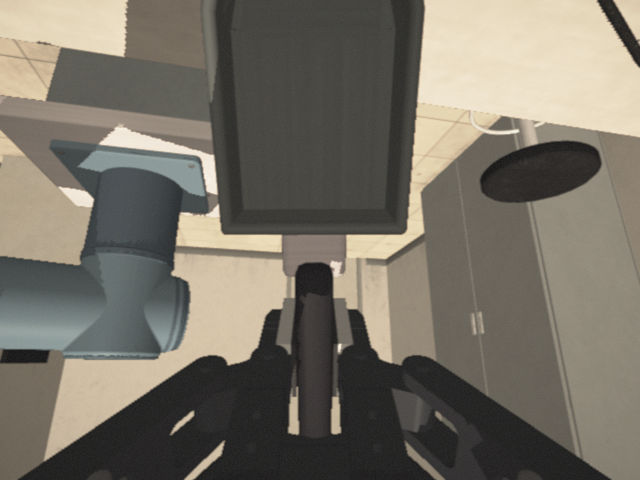

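Request:
carry_out(
  steps=[
    [[0,0,0.01,0,0,0,0],[0,0,0.03,1,-5,0,0],[-0.006,-0.001,0.025,2,-10,0,0],[-0.012,-0.002,0.015,3,-15,0,0],[-0.018,-0.003,0.005,4,-20,0,0],[-0.024,-0.005,-0.005,5,-25,0,0],[-0.03,-0.006,-0.016,6.1,-30,0,0],[-0.036,-0.007,-0.028,7.1,-35,0,0],[-0.042,-0.009,-0.04,8.1,-40,0,0],[-0.05,-0.01,-0.055,9.3,-45.5,0,0],[-0.058,-0.012,-0.07,10.4,-50,0,0],[-0.06,-0.012,-0.08,10.6,-51.9,0,0],[-0.06,-0.012,-0.08,10.6,-51.9,0,0],[-0.06,-0.012,-0.08,10.6,-51.9,0,0]],
  ],
)

```text
time_s: 17.58
tcp_pos: [387.3, -221.1, 197.2]
ee_rot: [[0.207, -0.978, -0.001], [-0.978, -0.207, -0.001], [0.0, 0.001, -1.0]]
wrist_force: [1.0, 0.1, -1.1]
gripper_width: 12.7
```

```bash
python3 - <<'E'
from h import *
o=bot.get_obs();print(o['joints'].round(2),o['tcp_pos'],o['time_s'],o['ee_rot'].round(3).tolist())
for n in("wrist","scene","side"): save(bot.grab_frame(n),"m_"+n)
crop(load("m_scene"),200,180,400,340,4,"m_scc")
crop(load("m_side"),200,150,400,350,3,"m_sdc")
E
```

```text
[-0.77  0.1   1.82 -0.    1.22  0.59] [ 387.28028238 -221.07275622  197.21120754] 17.5833 [[0.207, -0.978, -0.001], [-0.978, -0.207, -0.001], [0.0, 0.001, -1.0]]
```

View pics/m_scc.png

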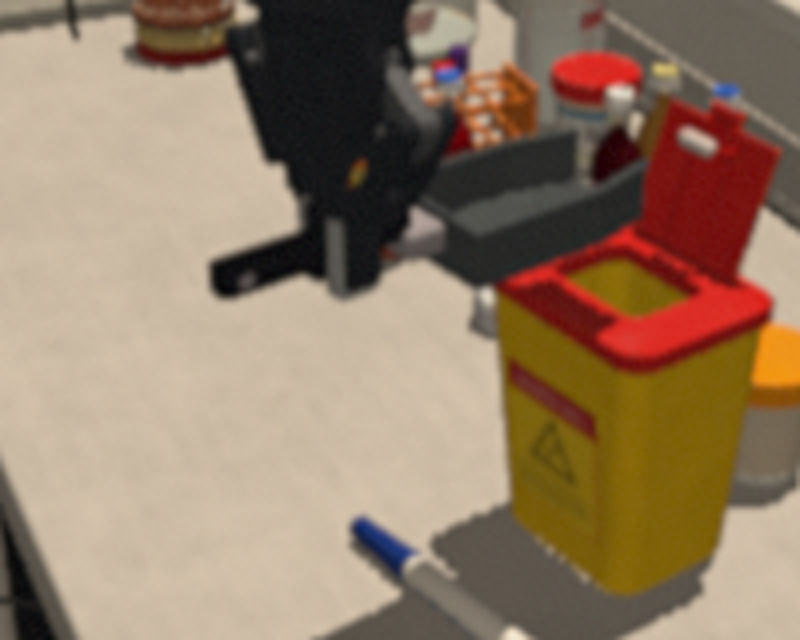

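View pics/m_wrist.png

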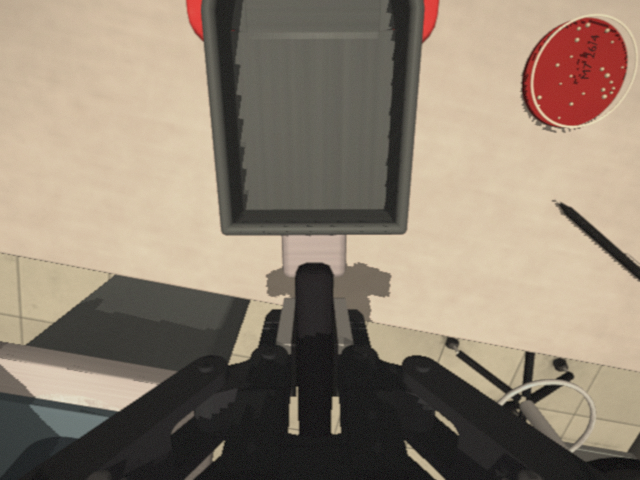

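View pics/m_sdc.png

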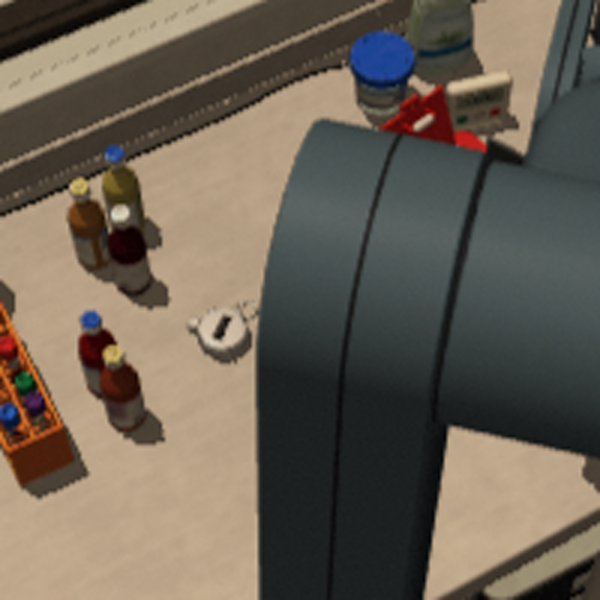

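Request:
carry_out(
  steps=[
    [[-0.003,0.01,0,0,0,0,0],[-0.006,0.035,0,0,0,0,0],[-0.01,0.065,0,0,0,0,0],[-0.014,0.1,0,0,0,0,0],[-0.018,0.135,-0.01,0,0,0,0],[-0.022,0.165,-0.03,0,0,0,0],[-0.025,0.187,-0.055,0,0,0,0],[-0.025,0.195,-0.085,0,0,0,0],[-0.025,0.198,-0.115,0,0,0,0],[-0.025,0.198,-0.14,0,0,0,0],[-0.025,0.198,-0.16,0,0,0,0],[-0.025,0.198,-0.174,0,0,0,0],[-0.025,0.198,-0.182,0,0,0,0],[-0.025,0.198,-0.187,0,0,0,0],[-0.025,0.198,-0.19,0,0,0,0],[-0.025,0.198,-0.19,0,0,0,0]],
  ],
)

```text
time_s: 19.07
tcp_pos: [363.2, -22.4, 6.2]
ee_rot: [[0.209, -0.978, -0.0], [-0.978, -0.209, 0.0], [-0.0, 0.0, -1.0]]
wrist_force: [-0.7, -0.3, -1.2]
gripper_width: 13.1
```

Request:
carry_out(
  steps=[
    [[0,0,-0.001,0,0,0,0.2],[0,0,-0.001,0,0,0,0.5],[0,0,-0.001,0,0,0,0.7],[0,0,0,0,0,0,0.7],[0,0,0.01,0,0,0,0.7],[0,0,0.035,0,0,0,0.7],[0,0,0.07,0,0,0,0.7],[0,0,0.11,0,0,0,0.5],[0,0,0.15,0,0,0,0.3],[0,0,0.19,0,0,0,0],[0,0,0.23,0,0,0,0],[0,0,0.26,0,0,0,0],[0,0,0.275,0,0,0,0],[0,0,0.28,0,0,0,0]],
  ],
)

```text
time_s: 20.23
tcp_pos: [364.3, -23.3, 289.8]
ee_rot: [[0.208, -0.978, 0.006], [-0.978, -0.208, -0.003], [0.004, -0.006, -1.0]]
wrist_force: [0.4, -0.7, -0.2]
gripper_width: 0.4
```

```bash
python3 - <<'E'
from h import *
o=bot.get_obs();print(o['joints'].round(2),o['tcp_pos'],o['time_s'],o['gripper_width'])
for n in("wrist","scene","side"): save(bot.grab_frame(n),"n_"+n)
crop(load("n_scene"),200,170,400,330,4,"n_scc")
crop(load("n_side"),200,150,400,350,3,"n_sdc")
E
```

```text
[-0.37 -0.13  1.82  0.    1.45  0.99] [364.27470646 -23.32732097 289.78676729] 20.2333 0.3581068096553427
```

View pics/n_scc.png

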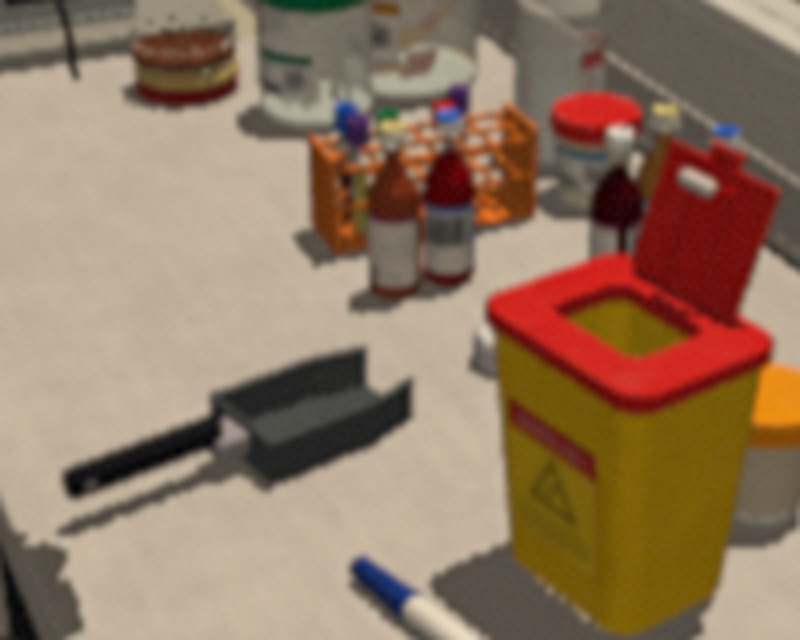

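View pics/n_wrist.png

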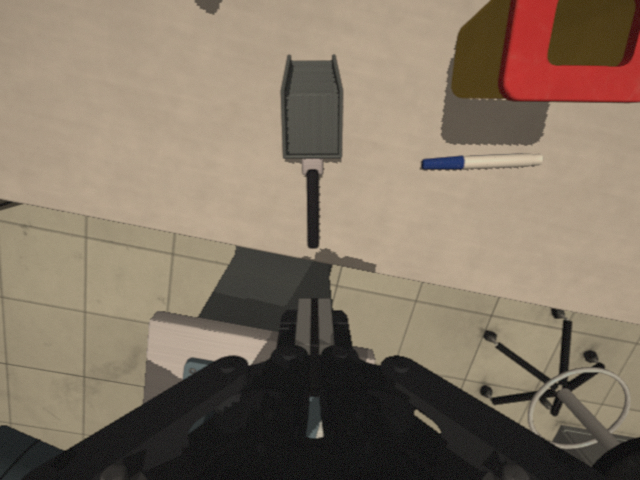

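View pics/n_sdc.png

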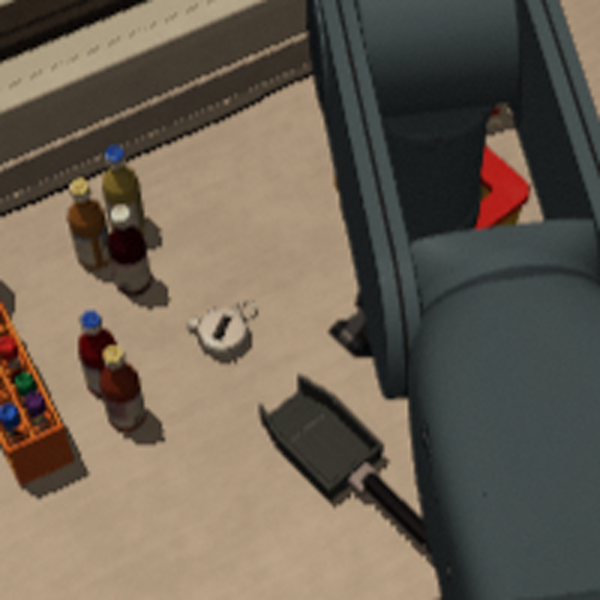

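```bash
python3 - <<'E'
from h import *
f=load("b_side");g=load("b_scene")
print("back edge",onz(load("n_side"),(277,187),0),onz(f,(385,140),0))
u=(290+283/6-.4,165+103/6-.4); w=(220+648/4-.4,180+103/4-.4)
print("tab",tri(f,u,g,w))
for a in (1.65,1.85,2.05):
    th=np.radians(11);U=np.array([np.cos(th),np.sin(th),0]);C=np.array([544,-188,0])
    P=C+34*U+[0,0,148.5]+74*(-U*np.cos(a)+np.array([0,0,1])*np.sin(a)); print(a,P.round(),proj(f,P)-u,proj(g,P)-w)
E
```

```text
back edge [ 818.56393779 -109.46953491    0.        ] [ 813.66898888 -499.36595248    0.        ]
tab (array([ 600.86205112, -177.90730791,  221.99348464]), np.float64(1.3392137131571784))
1.65 [ 583. -180.  222.] [4.56464827 4.64861847] [-7.0875341   1.74635172]
1.85 [ 597. -178.  220.] [0.62886973 1.82524745] [-1.45306607  1.20005352]
2.05 [ 611. -175.  214.] [-3.08767981 -0.08303339] [3.63966831 2.14306344]
```

Request:
carry_out(
  steps=[
    [[0.015,-0.008,0,0,0,0,0],[0.045,-0.025,0,0,0,0,0],[0.08,-0.045,0,0,0,0,0],[0.115,-0.064,0,0,0,0,0],[0.15,-0.084,0,0,0,0,0],[0.185,-0.103,0,0,0,0,0],[0.22,-0.122,0,0,0,0,0],[0.25,-0.139,0,0,0,0,0],[0.268,-0.149,0,0,0,0,0],[0.27,-0.149,0,0,0,0,0],[0.27,-0.149,0,0,0,0,0]],
  ],
)

```text
time_s: 21.3
tcp_pos: [632.8, -171.9, 282.4]
ee_rot: [[0.207, -0.978, -0.005], [-0.978, -0.207, 0.003], [-0.004, 0.005, -1.0]]
wrist_force: [-0.9, -0.1, -0.6]
gripper_width: -0.1
```

```bash
python3 - <<'E'
from h import *
o=bot.get_obs();print(o['joints'].round(2),o['tcp_pos'],o['time_s'],o['gripper_width'])
for n in("scene","side"): save(bot.grab_frame(n),"o_"+n)
crop(load("o_scene"),290,130,450,250,5,"o_scc")
E
```

```text
[-0.44  0.43  1.16  0.    1.55  0.93] [ 632.75862018 -171.94397454  282.4192719 ] 21.3 -0.12608837855578925
```

View pics/o_scc.png

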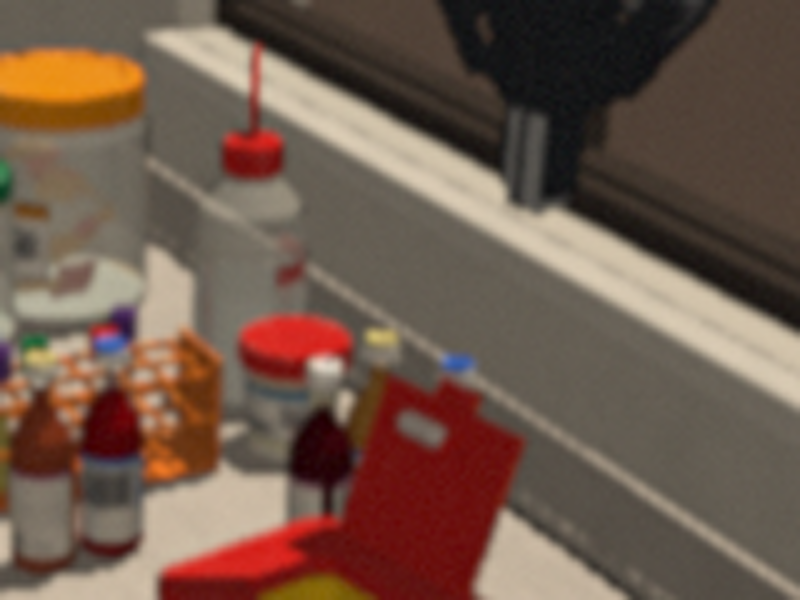

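Request:
carry_out(
  steps=[
    [[0,0,-0.02,0,0,0,0],[0,0,-0.045,0,0,0,0],[0,0,-0.07,0,0,0,0],[0,0,-0.085,0,0,0,0],[0,0,-0.09,0,0,0,0],[-0.005,-0.001,-0.09,0,0,0,0],[-0.012,-0.002,-0.09,0,0,0,0],[-0.02,-0.004,-0.09,0,0,0,0],[-0.028,-0.005,-0.09,0,0,0,0],[-0.036,-0.007,-0.09,0,0,0,0],[-0.044,-0.009,-0.09,0,0,0,0],[-0.052,-0.01,-0.091,0,0,0,0],[-0.06,-0.012,-0.093,0,0,0,0],[-0.068,-0.013,-0.096,0,0,0,0]],
  ],
)

```text
time_s: 22.57
tcp_pos: [564.6, -185.4, 190.6]
ee_rot: [[0.208, -0.978, 0.001], [-0.978, -0.208, -0.001], [0.001, -0.001, -1.0]]
wrist_force: [2.4, -0.5, 0.6]
gripper_width: 0.1
```

```bash
python3 - <<'E'
from h import *
o=bot.get_obs();print(o['tcp_pos'],o['time_s'],o['wrist_force'])
for n in("scene","side"): save(bot.grab_frame(n),"p_"+n)
crop(load("p_scene"),290,160,450,280,5,"p_scc")
E
```

```text
[ 564.59262132 -185.37248523  190.60347108] 22.5667 [ 2.41928113 -0.54400682  0.55703622]
```

View pics/p_scc.png

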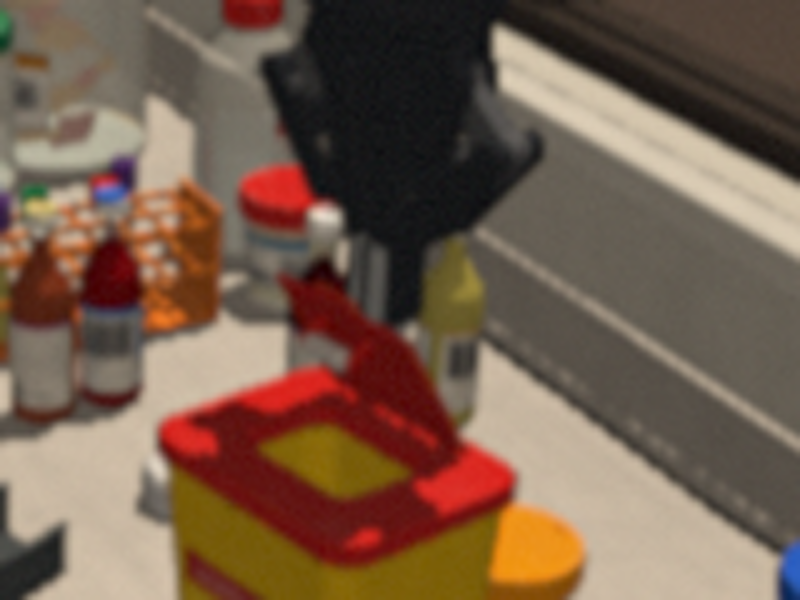

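Request:
carry_out(
  steps=[
    [[-0.005,-0.001,-0.004,0,0,0,0],[-0.01,-0.002,-0.01,0,0,0,0],[-0.015,-0.003,-0.018,0,0,0,0],[-0.019,-0.004,-0.024,0,0,0,0],[-0.024,-0.005,-0.03,0,0,0,0],[-0.024,-0.005,-0.03,0,0,0,0]],
  ],
)

```text
time_s: 23.17
tcp_pos: [541.2, -189.8, 159.5]
ee_rot: [[0.208, -0.978, 0.001], [-0.978, -0.208, 0.0], [-0.0, -0.001, -1.0]]
wrist_force: [3.5, 0.9, 5.2]
gripper_width: -0.1
```

```bash
python3 - <<'E'
from h import *
o=bot.get_obs();print(o['tcp_pos'],o['time_s'],o['wrist_force'])
for n in("scene","side"): save(bot.grab_frame(n),"q_"+n)
crop(load("q_scene"),290,160,450,280,5,"q_scc")
E
```

```text
[ 541.17019636 -189.79079869  159.47069618] 23.1667 [3.49965938 0.9313003  5.17273826]
```

View pics/q_scc.png

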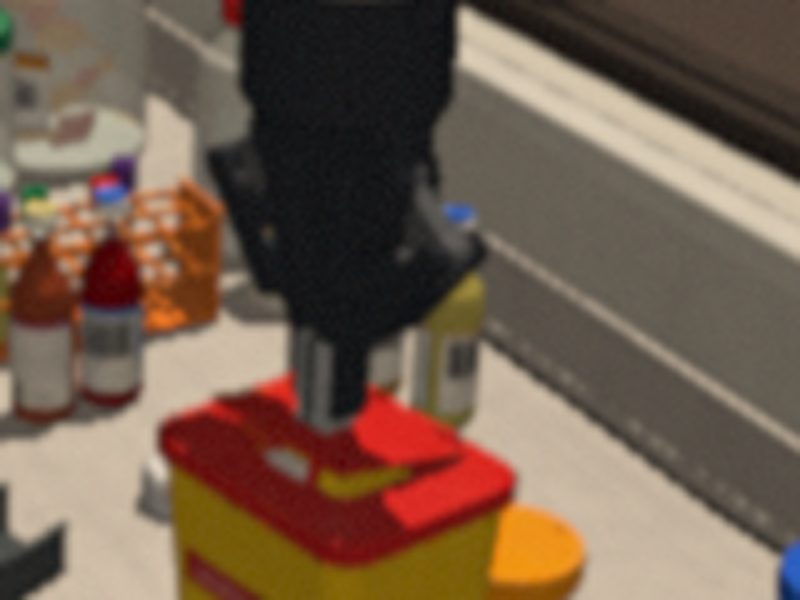

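Request:
carry_out(
  steps=[
    [[0,0,0.008,0,0,0,0],[0,0,0.019,0,0,0,0],[-0.012,-0.003,0.019,0,0,0,0],[-0.025,-0.005,0.019,0,0,0,0],[-0.029,-0.006,0.018,0,0,0,0],[-0.029,-0.006,0.012,0,0,0,0],[-0.029,-0.006,0.006,0,0,0,0],[-0.029,-0.006,0.001,0,0,0,0],[-0.029,-0.006,-0.003,0,0,0,0],[-0.029,-0.006,-0.006,0,0,0,0],[-0.029,-0.006,-0.006,0,0,0,0]],
  ],
)

```text
time_s: 24.18
tcp_pos: [511.9, -195.3, 153.0]
ee_rot: [[0.208, -0.978, -0.001], [-0.978, -0.208, 0.001], [-0.002, 0.001, -1.0]]
wrist_force: [-0.1, -0.0, 0.5]
gripper_width: 0.2
```

Request:
carry_out(
  steps=[
    [[0,0,-0.002,0,0,0,0],[0,0,-0.003,0,0,0,0],[0,0,-0.004,0,0,0,0],[0,0,-0.005,0,0,0,0],[0,0,-0.005,0,0,0,0]],
  ],
)

```text
time_s: 24.6
tcp_pos: [512.3, -195.8, 150.2]
ee_rot: [[0.208, -0.978, 0.001], [-0.978, -0.208, -0.0], [0.001, -0.001, -1.0]]
wrist_force: [-1.7, 1.6, 5.4]
gripper_width: -0.0
```

```bash
python3 - <<'E'
from h import *
o=bot.get_obs();print(o['tcp_pos'],o['time_s'],o['wrist_force'])
for n in("scene",): save(bot.grab_frame(n),"r_"+n)
crop(load("r_scene"),290,160,450,280,5,"r_scc")
E
```

```text
[ 512.28478055 -195.84163041  150.23423764] 24.6 [-1.67051178  1.5525129   5.39650446]
```

View pics/r_scc.png

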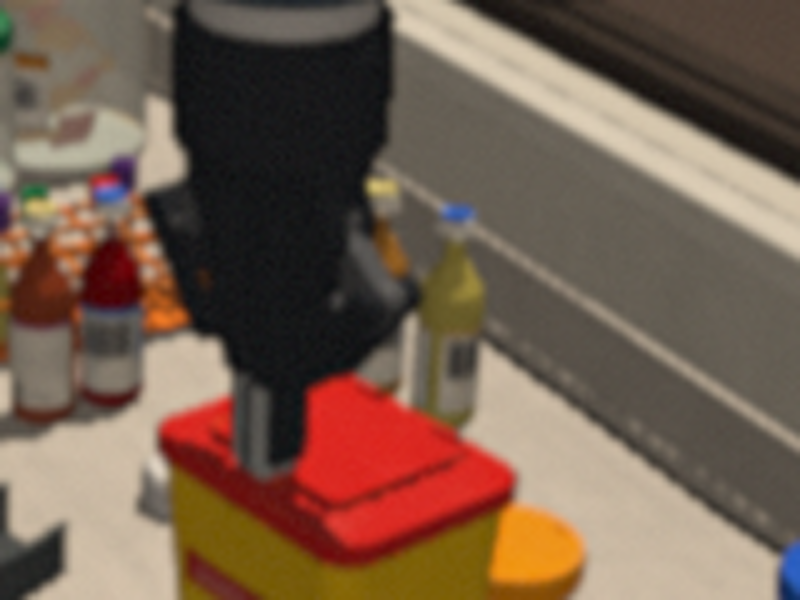

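Request:
carry_out(
  steps=[
    [[0,0,-0.002,0,0,0,0],[0,0,-0.004,0,0,0,0],[0,0,-0.006,0,0,0,0],[0,0,-0.006,0,0,0,0]],
  ],
)

```text
time_s: 24.98
tcp_pos: [512.6, -196.4, 149.8]
ee_rot: [[0.209, -0.978, 0.004], [-0.978, -0.209, -0.004], [0.004, -0.003, -1.0]]
wrist_force: [-14.0, 5.8, 39.3]
gripper_width: 0.1
```

Request:
carry_out(
  steps=[
    [[0,0,0.012,0,0,0,0],[0,0,0.03,0,0,0,0],[-0.01,0,0.06,0,0,0,0],[-0.04,0.01,0.09,0,0,0,0],[-0.07,0.02,0.12,0,0,0,0],[-0.1,0.03,0.14,0,0,0,0],[-0.12,0.03,0.15,0,0,0,0],[-0.12,0.03,0.15,0,0,0,0],[-0.12,0.03,0.15,0,0,0,0]],
  ],
)

```text
time_s: 25.73
tcp_pos: [392.1, -166.0, 294.5]
ee_rot: [[0.207, -0.978, 0.003], [-0.978, -0.207, -0.002], [0.003, -0.002, -1.0]]
wrist_force: [0.3, 0.1, -0.2]
gripper_width: 0.2
```

```bash
python3 - <<'E'
from h import *
o=bot.get_obs();print(o['tcp_pos'],o['time_s'],o['wrist_force'])
for n in("scene","wrist","side"): save(bot.grab_frame(n),"s_"+n)
crop(load("s_scene"),200,170,400,330,4,"s_scc")
E
```

```text
[ 392.05362922 -166.02764892  294.47852397] 25.7333 [ 0.34457332  0.11199151 -0.17001353]
```

View pics/s_scc.png

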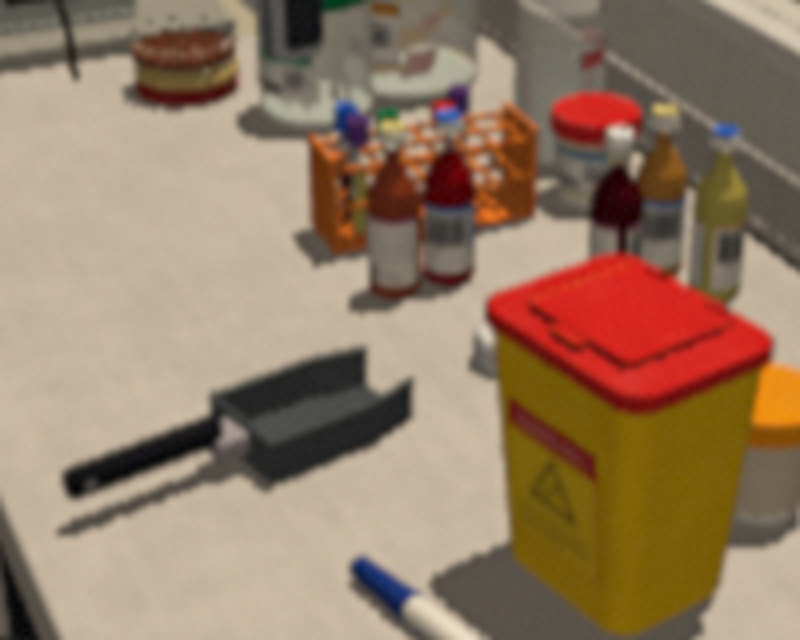

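View pics/s_wrist.png

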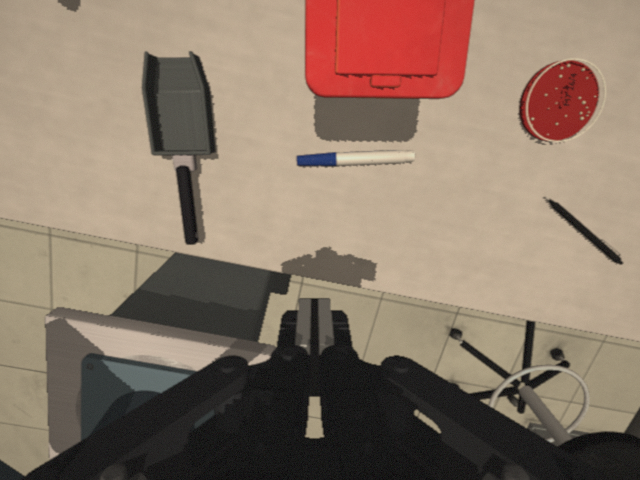

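View pics/s_side.png

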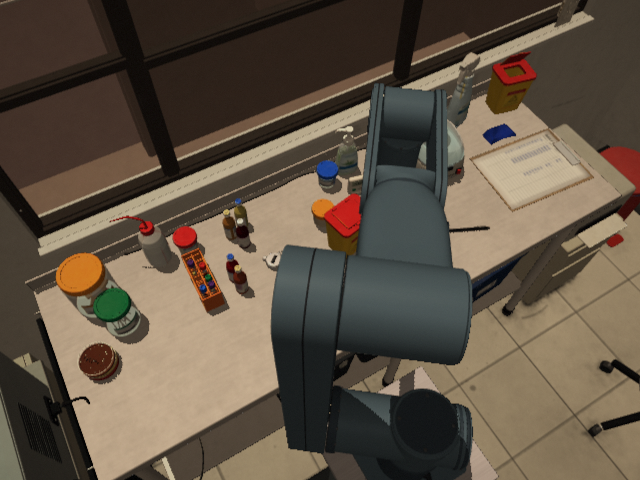

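The lid stays flush and shut after release. The tray stands flat and empty, no lancets are on the bench, and the rack, bottles and other things stand as before. I'm handing in.

```bash
python3 -c "
from cell import bot
print(bot.hand_in())"
```

```text
the job is handed in; nothing more can be done
None
```

The job is done and handed in at about 26 s of the 66 s allowed. No verdict was reported.

- **Lifting the tray out:** I gripped it by the outside of its side walls, lifted it level and drew it clear of the rack and bottles. I turned it round and set it down with all three lancets still on it.
- **Tipping:** I took the tray by its handle and tipped it about 52° over the front of the nearer container's mouth. Then I levelled it and stood it flat on the bench.
- **Closing the lid:** I swung the lid over with the closed fingers and pressed its front edge down. The last press peaked at about 39 N vertical (about 42 N in total), more than I meant. It was the fingertips that pressed, and the wrist limit is 120 N.

**Last checks:**
- The final pictures show the lid flush and staying shut after I let go.
- The tray is flat and empty, and I saw no lancets on the bench.
- By eye, the rack, bottles, cup, counter, marker and dish are where they were.
- I did not see the lancets inside the container. That they are in it is inferred from the empty tray and the bare bench.
- I did not hear or measure the click. I judged the lid latched because the fingertips reached its shut height, 150 mm, and it did not spring back.

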